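# Sweep the lens blocks into the counting tray's trough and shut its lid

### The job

With the fingertips alone, sweep the three brass lens blocks across the counting tray into the open trough along its right-hand side, without pinching or lifting them, and leave the lens lying where it is on the tray. Once all three are down in the trough, push the trough's hinged lid over until it is fully shut, so that nothing can spill. Do not disturb the tools round the tray.

Things in the scene. Friction and masses are not known exactly. Their poses are not given: they have to be found in the camera images.
- tray: grey counting tray fixed to the worktop, 210 mm (its x, away from the robot) by 300 mm (its y, to the left). Origin at the centre of its underside, z up. Its flat platform is 38 mm above the origin and spans x -102 to 102, y -89 to 147 mm; a rim 3 mm thick stands 10 mm above the platform at its front, back and left. On the right the platform drops straight into the trough.
- trough (a point): the centre of the trough's floor, in the tray frame at (0, -118, 6) mm, axes as the tray's. The trough spans tray x -102 to 102, y -147 to -89 mm and is 32 mm deep below the platform; its outer wall is 3 mm thick and 38 mm high; a low pouring lip (22 mm high) closes its front end.
- hinge (a point): middle of the lid's hinge line, in the tray frame at (0, -150.5, 39.5) mm, along the top of the trough's outer wall; axes as the tray's, the hinge line runs along x
- lid (a joint): angle of the clear lid with a grey frame, 204 mm long and 66 mm from hinge to free edge, 5 mm thick, in rad: 0 shut (level over the trough, its top 43 mm above the tray origin, its free edge on the platform's edge), pi/2 upright, more leaning outwards to the right (limit 2.3). Starts open past upright; a friction hinge (0.03 N m) holds it wherever it is left.
- lid_edge (a point): middle of the lid's free edge, 66 mm from the hinge line; when open it stands above and outside the hinge
- block_a: a brass lens block: a low round button, flange 26 mm across and 6 mm thick with a stub 15.6 mm across on top, 12 mm high in all, 30 g; origin at the centre of its underside, z up the stub. It stands flange down on the tray's platform, and slides easily. It starts in the left part of the platform; the lens may lie between it and the trough.
- block_b: a brass lens block: a low round button, flange 26 mm across and 6 mm thick with a stub 15.6 mm across on top, 12 mm high in all, 30 g; origin at the centre of its underside, z up the stub. It stands flange down on the tray's platform, and slides easily. It starts half-way along the platform, at the front or at the back, with the lens on the other side.
- block_c: a brass lens block: a low round button, flange 26 mm across and 6 mm thick with a stub 15.6 mm across on top, 12 mm high in all, 30 g; origin at the centre of its underside, z up the stub. It stands flange down on the tray's platform, and slides easily. It starts in the middle of the platform's right-hand part, close to the trough.
- lens_centre (a point): a pale uncut spectacle lens, a nearly round flat dome, 56 by 61 mm and 5 mm thick, lying loose on the platform, to be left there; this point is its centre, 2.5 mm above the platform
- loupe: black loupe, loose on the worktop, to be left alone; origin at the centre of its underside, 38 mm across, 30 mm high
- tweezers: steel tweezers, loose on the worktop, to be left alone; origin at the centre of its underside, 120 long (x) by 12, 8 mm high
- driver: brass precision screwdriver, loose on the worktop, to be left alone; origin at the centre of its underside, 76 long (x) by 14, 14 mm high
- deblock_pliers: black-handled pliers, loose on the worktop, to be left alone; origin at the centre of its underside, 156 long (x) by 81, 13 mm high

How it is judged:
By the outcome, as a careful person would: the job done as asked, in the order asked, and still so for the second after the job is handed in, with the robot touching nothing.
It also fails if it takes over 61 s, if anything falls off the work surface, if the arm or the gripper's body presses on something with over 40 N, if the wrist force passes 120 N, or if a joint passes its speed limit or range.

### The arm

A 6-joint arm with a two-finger parallel gripper is mounted at the origin on a cart in front of the work surface, level with it; the furniture and walls round the work are solid. World frame = base frame: x ahead of the robot, y to its left, z up, the work surface at z = 0. Lengths are in m, angles in rad, forces in N, time in s.
With the tool pointing down it reaches from about 0.35 to 0.775 m from the base axis. Payload 7.3 kg.
Tool frame: the origin (TCP) lies at the very end of the fingers, on their centre line; the grasp point (between the pads) lies 19 mm behind it; z points along the fingers, y is the direction in which the jaws open and shut (so a half turn about z gives the same grasp; the last joint's range is limited). The gripper opens to 92 mm and grips with 3 to 60 N. Pads are 19 mm wide; open, the fingers measure 130 mm over their backs; the gripper's body (75 mm by 190 mm) begins 47 mm behind the grasp point.
Start: joints at [1.049, 0.342, 1.524, -0, 1.275, -0.146], TCP at [0.193, 0.488, 0.227] pointing down, gripper open.
Joint ranges: [-2.53, 2.53], [-0.77, 2.02], [0.04, 2.7], [-1, 4.14], [0.28, 2.66], [-3.11, 3.11]. Speed limits (rad/s): [2.57, 2.57, 3.14, 3.14, 3.14, 3.14].

### API

Orientations are given as [roll, pitch, yaw] about the fixed x, y, z axes, in that order (R = Rz(yaw) Ry(pitch) Rx(roll)).
In Python, from cell import robot gives the robot as it stands.
- The arm moves only by the tool apply_moves, never from a script. Its argument "plan" is a list of rows, each an object of numbers: "tx", "ty", "tz": the shift along the tool's x, y, z in m; "yaw": the turn about the tool's z in rad; "grip": the opening, from -1 (shut) to 1 (fully open), so that 0 is half open. In form: [{"tx": .., "ty": .., "tz": .., "yaw": .., "grip": ..}, ...]. A call has 1 to 8 rows; each row is the pose to reach, as a shift and turn from the pose commanded when the call began, along the tool's axes at that moment; what a row does not reach only later rows make up. A row lasts 1/8 s, in which the tool goes at most 62.5 mm and 10.7 degrees, less where a joint would pass 70% of its speed; a pose out of reach is approached as far as the arm can. A call with a gripper value outside its range is refused whole. The fingers move at their own pace and stop on an object; "force" is the grip in N (left out, the last holds). Time passes only in rows, so rows that repeat a pose let the fingers close. It gives the time, the measured TCP pose, the force and the opening at its end, in the units of the state.
- robot.observe(): the state, without advancing time (a new reading comes with each control period).
- robot.read_camera(name): name is "scene" or "top" or "wrist"; returns (picture, depth): 420x560x3 uint8, red, green, blue; 420x560 float32, m along the optical axis (not along the pixel's ray), 0 where there is no reading.
- robot.get_calibration(name): a dict with "camera_matrix" (3x3 intrinsics, pixels), "R" (3x3) and "t" (3): a world point X has camera coordinates R X + t. Camera axes: x right, y down, z forward; pixel columns grow to the right and rows downward; lengths in m; the calibration is good to about 2 mm. A picture is of the moment at which its call begins: read the wrist's pose just before it. get_calibration takes no time and is no camera call; for the wrist camera it gives the pose at the moment of the call.
- robot.hand_in(): hands the job in, once; it reports no verdict.
Trained networks look in the newest picture that a camera, given by its name, has taken for a name from the list of things; names that differ only in an ending like _2 or _b are one class to them, and where a whole thing is asked for, a point or a joint stands for the part that bears it (a point fixed in the world has none). Each returns a list of dicts, best first, with "confidence" (0 to 1); they miss things now and then, are a little off and sometimes report something else, mostly with a low value. They report only what shows in the picture. A call takes as long as a camera call.
- robot.outline_of(label, camera): "region" (420x560 bool, what is visible of it) and "pixel" ([row, column] in pixels, amid what is visible of it).
- robot.tip_of(label, camera): "pixel" ([row, column] in pixels: a listed point, or the origin of a listed thing).
The state is a dict: "time": time; "qpos": joint angles; "qvel": joint speeds; "joint_efforts": joint torques, N m; "tool_pos": TCP position; "tool_rot": TCP orientation; "contact_force": force on the tool from outside, world axes, zero at the start; "torque": the same for the moment, N m; "opening": finger opening in m.
Only numpy, scipy, OpenCV 4.12 (cv2) and the standard library are available. Lean on these libraries where they do the work, as an engineer would, in place of code of your own. Each camera call takes 0.05 s, during which the arm holds its last target.

## Working session

There is one attempt and no reset: what is moved stays moved. The work goes in short steps, Python scripts to look and compute and a tool call to move; the robot and the scene stay as the last step left them, time stands still between calls to the robot, and variables do not carry over. Pictures are saved under pics/ and viewed, and the job is handed in when it is done.

Besides the shell and the picture viewer there is one more tool, called after "Emit:" as name([rows], argument=value, ...), one row to a line, values as JSON. apply_moves: Moves the arm, as the interface text tells. Its arguments: {"type":"object","properties":{"plan":{"type":"array","items":{"type":"object","properties":{"tx":{"type":"number"},"ty":{"type":"number"},"tz":{"type":"number"},"yaw":{"type":"number"},"grip":{"type":"number"}}}},"force":{"type":"number"}},"required":["plan"]}

```bash
ls; mkdir -p pics; python3 - <<'E'
from cell import robot
import cv2
s=robot.observe();print(s)
for c in ["scene","top"]:
    p,d=robot.read_camera(c);cv2.imwrite(f"pics/{c}0.png",p[:,:,::-1]);k=robot.get_calibration(c);print(k)
    import numpy as np;np.savez(f"{c}0.npz",p=p,d=d)
    for n in ["block_a","lens_centre","tray","lid","hinge","lid_edge","trough"]:
        try:
            r=robot.tip_of(n,c);print(c,n,[(x['confidence'],x['pixel']) for x in r][:4])
        except Exception as e: print(n,e)
E
```

```text
pics
{'time': 0.0, 'qpos': array([ 1.04899707e+00,  3.42730439e-01,  1.52501243e+00, -1.55142591e-05,
        1.27539188e+00, -1.46040746e-01]), 'qvel': array([-0.00032598,  0.00024418,  0.00118579, -0.00128291, -0.00208548,
       -0.00149949]), 'joint_efforts': array([-1.78121936e-03, -4.31237698e+01, -2.44224626e+01,  7.15595065e-02,
        5.59166784e-02, -1.71222337e-04]), 'tool_pos': array([0.19246369, 0.48801511, 0.22604256]), 'tool_rot': array([-3.14006481e+00, -2.09732201e-04,  2.76583851e+00]), 'contact_force': array([ 0.33737683, -0.28756691, -0.79258341]), 'torque': array([-0.01120609, -0.01897283,  0.03585674]), 'opening': 0.0920975694254623}
{'camera_matrix': array([[384.09541306,   0.        , 282.98663141],
       [  0.        , 384.09541306, 214.59890381],
       [  0.        ,   0.        ,   1.        ]]), 'R': array([[-0.45452636, -0.89068835,  0.00894697],
       [-0.38399619,  0.18687379, -0.90422625],
       [ 0.80371183, -0.41443027, -0.42696   ]]), 't': array([0.19179388, 0.27817712, 0.40728849])}
scene block_a [(0.68, [236.9, 238.4]), (0.55, [227.8, 306.7])
[... 563 characters left out ...]
 ]]), 'R': array([[-0.00504573, -0.99996763, -0.00626776],
       [-0.99867231,  0.00536032, -0.05123357],
       [ 0.0512655 ,  0.00600093, -0.99866703]]), 't': array([-0.05083412,  0.54213506,  1.06168968])}
top block_a [(0.45, [201.9, 267.6]), (0.42, [229.0, 301.0]), (0.41, [211.1, 238.8])]
top lens_centre [(0.9, [244.9, 262.2])]
top tray [(0.71, [223.0, 274.6]), (0.25, [241.9, 262.1])]
lid it knows: block, deblock_pliers, driver, hinge, lens_centre, lid_edge, loupe, tray, trough, tweezers
top hinge [(0.75, [230.7, 336.9]), (0.7, [243.3, 423.1])]
top lid_edge [(0.95, [232.0, 343.4]), (0.31, [203.6, 198.1])]
top trough [(0.7, [228.4, 321.0]), (0.69, [234.0, 345.2]), (0.39, [245.1, 423.1])]
```

```bash
python3 - <<'E'
import cv2
a=cv2.imread("pics/top0.png")[140:320,160:460];cv2.imwrite("pics/top0c.png",cv2.resize(a,None,fx=2.66,fy=2.66,interpolation=cv2.INTER_CUBIC))
E
```

```text
(no output)
```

View pics/scene0.png

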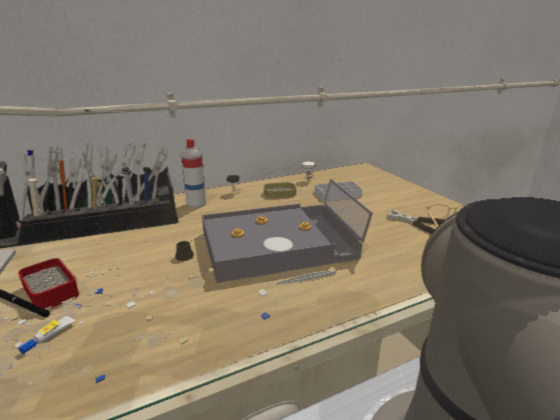

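View pics/top0.png

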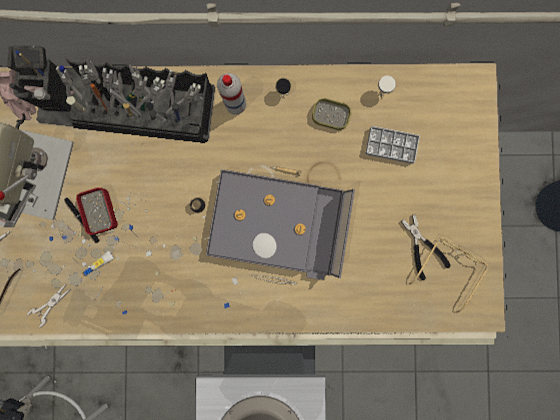

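```bash
sleep 1
```

```text
(no output)
```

View pics/top0c.png

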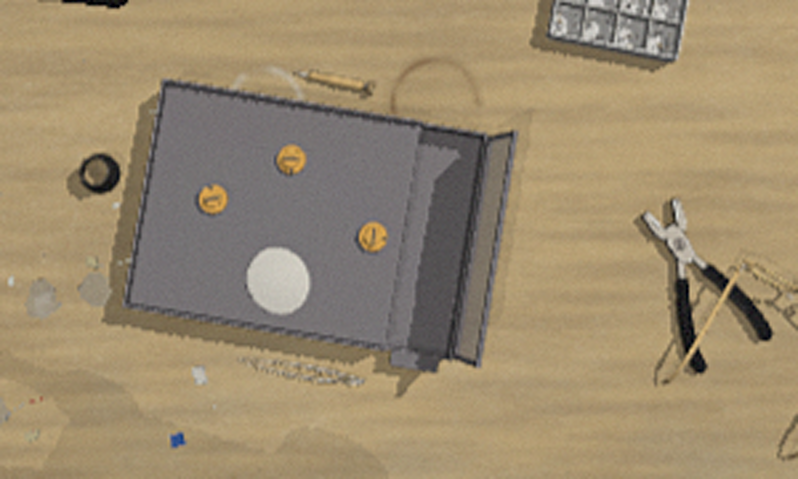

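The overview shows the tray at top-image (210–350, 170–280), turned by about −8°. The blocks are at about (240,215), (269,200) and (300,229) as (column,row), and the lens is at (264,245). The lid is open past upright on the right. Next I measure.

```bash
cat > h.py <<'E'
import numpy as np,cv2
def ray_z(k,px,z):  # px (row,col)
    K,R,t=k["camera_matrix"],k["R"],k["t"]
    d=R.T@np.linalg.solve(K,[px[1],px[0],1.]); c=-R.T@t
    return c+d*(z-c[2])/d[2]
def cloud(k,d):
    K,R,t=k["camera_matrix"],k["R"],k["t"]
    v,u=np.mgrid[:d.shape[0],:d.shape[1]]
    X=np.stack([(u-K[0,2])/K[0,0]*d,(v-K[1,2])/K[1,1]*d,d],-1)
    return (X-t)@R
def blobs(p,lo,hi,minA=20):
    h=cv2.cvtColor(p,cv2.COLOR_RGB2HSV)
    m=cv2.inRange(h,lo,hi)
    n,l,s,c=cv2.connectedComponentsWithStats(m)
    return [(s[i,4],c[i][::-1]) for i in range(1,n) if s[i,4]>=minA],m
E
python3 - <<'E'
from cell import robot
from h import *
f=np.load("top0.npz");k=robot.get_calibration("top")
p,d=f["p"],f["d"]
W=cloud(k,d)
z=W[...,2]
sub=np.zeros(d.shape,bool);sub[160:290,195:360]=1
print("table z",np.median(z[290:320,250:300]))
m=(sub&(abs(z-0.039)<0.005)).astype(np.uint8)
P=W[m>0];print(len(P),np.median(P[:,2]))
n,l,s,c=cv2.connectedComponentsWithStats(m);i=1+np.argmax(s[1:,4])
P=W[l==i][:,:2].astype(np.float32);r=cv2.minAreaRect(P*1000);print(r,cv2.boxPoints(r))
m=(sub&(z>0.03)&(z<0.056)).astype(np.uint8)
n,l,s,c=cv2.connectedComponentsWithStats(m);i=1+np.argmax(s[1:,4])
P=W[l==i][:,:2].astype(np.float32);r=cv2.minAreaRect(P*1000);print(r,cv2.boxPoints(r))
print("zmax lid",[ (x,W[x]) for x in [(232,343),(192,352),(276,338)]])
b,_=blobs(p,(8,120,100),(25,255,255))
for a,c in b:
  if sub[int(c[0]),int(c[1])]: print(a,c,ray_z(k,c,0.046))
for n in ["loupe","tweezers","driver","lens_centre"]:
  for x in robot.tip_of(n,"top")[:2]: print(n,x['confidence'],x['pixel'],ray_z(k,x['pixel'],0.04 if 'lens' in n else .02))
E
```

```text
table z -0.0005138311716489123
7910 0.03738571533201859
((534.3381958007812, -8.56256103515625), (239.7047576904297, 209.76708984375), 80.08228302001953) [[ 410.37943  -108.559395]
 [ 617.0117   -144.68835 ]
 [ 658.297      91.43427 ]
 [ 451.66467   127.56323 ]]
((529.014404296875, -40.76609802246094), (304.5429382324219, 210.3474578857422), 80.36124420166016) [[ 399.82974  -173.27812 ]
 [ 607.2077   -208.49779 ]
 [ 658.1991     91.745926]
 [ 450.8211    126.96559 ]]
zmax lid [((232, 343), array([ 0.5028717 , -0.19692172,  0.08408116])), ((192, 352), array([ 0.59264689, -0.21532895,  0.10610408])), ((276, 338), array([ 0.40366391, -0.18243235,  0.09888146]))]
78 [199.47435897 269.17948718] [ 0.58228422 -0.02636294  0.046     ]
80 [214.675 239.675] [0.54618841 0.04437789 0.046     ]
80 [228.65   299.5625] [ 0.51200902 -0.09863207  0.046     ]
loupe 0.65 [204.3, 192.4] [0.57383261 0.16320633 0.02      ]
tweezers 0.51 [281.3, 273.9] [ 0.38492454 -0.03626699  0.02      ]
tweezers 0.33 [226.3, 321.7] [ 0.51810641 -0.1537724   0.02      ]
driver 0.45 [242.7, 264.7] [ 0.47875529 -0.0141826   0.02      ]
driver 0.38 [169.9, 286.4] [ 0.65753866 -0.06822374  0.02      ]
lens_centre 0.9 [244.9, 262.2] [ 0.47366996 -0.00903196  0.04      ]
```

Emit:
apply_moves([
  {"tx": -0.06,"ty": -0.043,"yaw": 0.17,"grip": -0.74},
  {"tx": -0.12,"ty": -0.086,"yaw": 0.34,"grip": -0.74},
  {"tx": -0.18,"ty": -0.13,"yaw": 0.51,"grip": -0.74},
  {"tx": -0.24,"ty": -0.172,"yaw": 0.68,"grip": -0.74},
  {"tx": -0.3,"ty": -0.215,"yaw": 0.85,"grip": -0.74},
  {"tx": -0.36,"ty": -0.258,"yaw": 1.02,"grip": -0.74},
  {"tx": -0.42,"ty": -0.301,"yaw": 1.19,"grip": -0.74},
  {"tx": -0.49,"ty": -0.352,"yaw": 1.366,"grip": -0.74},
], force=10)

```text
schema error: expected keys tx, ty, tz, yaw, grip
```

Emit:
apply_moves([
  {"tx": -0.06,"ty": -0.043,"tz": 0,"yaw": 0.17,"grip": -0.74},
  {"tx": -0.12,"ty": -0.086,"tz": 0,"yaw": 0.34,"grip": -0.74},
  {"tx": -0.18,"ty": -0.13,"tz": 0,"yaw": 0.51,"grip": -0.74},
  {"tx": -0.24,"ty": -0.172,"tz": 0,"yaw": 0.68,"grip": -0.74},
  {"tx": -0.3,"ty": -0.215,"tz": 0,"yaw": 0.85,"grip": -0.74},
  {"tx": -0.36,"ty": -0.258,"tz": 0,"yaw": 1.02,"grip": -0.74},
  {"tx": -0.42,"ty": -0.301,"tz": 0,"yaw": 1.19,"grip": -0.74},
  {"tx": -0.49,"ty": -0.352,"tz": 0,"yaw": 1.366,"grip": -0.74},
], force=10)

```text
time: 1.9
tool_pos: [0.4645, 0.0662, 0.227]
tool_rot: [3.141, -0.0, 1.394]
contact_force: [0.8, 0.7, 0.3]
opening: 0.0166
```

```bash
python3 - <<'E'
from cell import robot
from h import *
k=robot.get_calibration("wrist");print(robot.observe()['tool_pos'])
p,d=robot.read_camera("wrist");s=robot.observe();print(s['tool_pos'],s['tool_rot'],s['opening'],s['time'])
cv2.imwrite("pics/w1.png",p[:,:,::-1]);np.savez("w1.npz",p=p,d=d,**k);print(k)
b,_=blobs(p,(8,120,100),(25,255,255),80)
for a,c in b: print(a,c,ray_z(k,c,0.046))
E
```

```text
[0.46454422 0.06622902 0.22701173]
[0.46847339 0.06023027 0.22686768] [3.13708602e+00 2.94619732e-03 1.38264674e+00] 0.013617447668229303 1.95
{'camera_matrix': array([[362.06493935,   0.        , 279.04154232],
       [  0.        , 362.06493935, 218.47173816],
       [  0.        ,   0.        ,   1.        ]]), 'R': array([[ 9.84591594e-01, -1.74868692e-01,  5.77327586e-04],
       [-1.67699208e-01, -9.43278085e-01,  2.86536962e-01],
       [-4.95617631e-02, -2.82218701e-01, -9.58069014e-01]]), 't': array([-0.44543605,  0.10541205,  0.43266962])}
510 [199.59019608 366.42156863] [0.54618557 0.04786184 0.046     ]
439 [259.74943052 409.0501139 ] [ 0.58194078 -0.02196541  0.046     ]
246 [326.94308943 235.52439024] [ 0.39302223 -0.0674272   0.046     ]
239 [327.64435146 322.80753138] [ 0.48503139 -0.0846807   0.046     ]
```

View pics/w1.png

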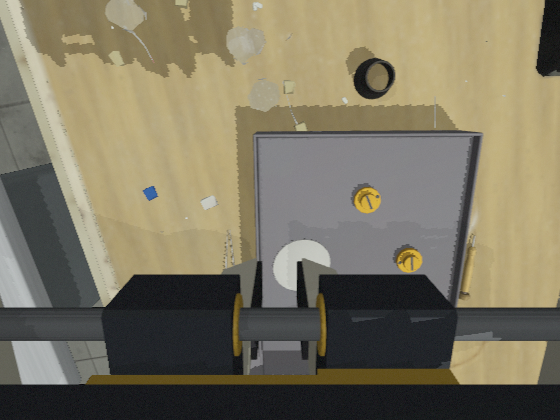

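```bash
python3 - <<'E'
from cell import robot
from h import *
robot.read_camera("wrist")
k=robot.get_calibration("wrist");o=robot.observe();print(o['tool_pos'],o['tool_rot'],o['opening'])
p,d=robot.read_camera("wrist");s=robot.observe();print(s['tool_pos'],s['tool_rot'],s['opening'],s['time'])
cv2.imwrite("pics/w2.png",p[:,:,::-1]);np.savez("w2.npz",p=p,d=d,**k)
b,_=blobs(p,(8,120,100),(25,255,255),300)
for a,c in b: print(a,c,ray_z(k,c,0.046))
W=cloud(k,d);z=W[...,2]
b,m=blobs(p,(0,0,185),(180,40,255),300)
for a,c in b: print('pale',a,c,ray_z(k,c,0.041))
# platform & rim
m=(np.abs(z-0.038)<0.003).astype(np.uint8);n,l,st,c=cv2.connectedComponentsWithStats(m);i=1+np.argmax(st[1:,4])
P=W[l==i];print(st[i],np.median(P[:,2]))
m=((z>0.043)&(z<0.053)&(np.arange(560)[None]>200)).astype(np.uint8)
# left rim top: fit line
P=W[(m>0)&(np.arange(420)[:,None]<200)];
q=P[:,:2].astype(np.float32)*1000;r=cv2.minAreaRect(q);print(r,cv2.boxPoints(r))
E
```

```text
[0.46642058 0.0633819  0.22663766] [3.13951973e+00 1.17963393e-03 1.39014710e+00] 0.01309600643170175
[0.46471716 0.06570615 0.22645472] [-3.14158627e+00  1.42472420e-04  1.39480045e+00] 0.012268618829169266 2.05
510 [196.56078431 364.06470588] [0.54616231 0.04783366 0.046     ]
436 [256.95412844 407.19724771] [ 0.58196832 -0.02213009  0.046     ]
pale 3881 [153.17572791  60.27106416] [0.27145885 0.13897957 0.041     ]
pale 1481 [257.33355841 296.3193788 ] [ 0.4718282  -0.00463287  0.041     ]
pale 302 [283.07615894  15.63907285] [0.17868442 0.01927562 0.041     ]
[  254   132   221   175 28764] 0.037558327446350764
((548.9378051757812, 77.75514221191406), (65.95189666748047, 210.47764587402344), 79.81201171875) [[439.52557   63.913605]
 [646.6846    26.684658]
 [658.35004   91.59668 ]
 [451.19104  128.82562 ]]
```

View pics/w2.png

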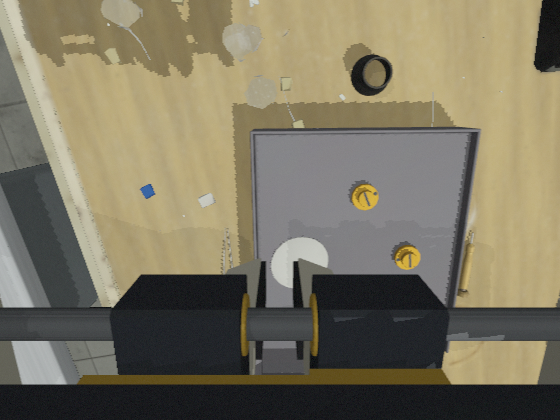

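The picture shows the left rim corners at (252,130) and (479,130), block_a at (364,197), block_b at (407,257) and the lens at (297,260). The tool is aligned with the tray. I'll go down behind block_c.

Emit:
apply_moves([
  {"tx": -0.04,"ty": 0.025,"tz": 0.01,"yaw": 0,"grip": -0.74},
  {"tx": -0.08,"ty": 0.05,"tz": 0.03,"yaw": 0,"grip": -0.74},
  {"tx": -0.119,"ty": 0.075,"tz": 0.06,"yaw": 0,"grip": -0.74},
  {"tx": -0.119,"ty": 0.075,"tz": 0.11,"yaw": 0,"grip": -0.74},
  {"tx": -0.119,"ty": 0.075,"tz": 0.15,"yaw": 0,"grip": -0.74},
  {"tx": -0.119,"ty": 0.075,"tz": 0.172,"yaw": 0,"grip": -0.74},
  {"tx": -0.119,"ty": 0.075,"tz": 0.172,"yaw": 0,"grip": -0.74},
])

```text
time: 2.92
tool_pos: [0.5159, -0.0603, 0.0534]
tool_rot: [-3.138, -0.001, 1.402]
contact_force: [-0.3, 0.8, 0.9]
opening: 0.0117
```

```bash
python3 - <<'E'
from cell import robot
from h import *
o=robot.observe();print(o['tool_pos'],o['tool_rot'],o['opening'])
p,d=robot.read_camera("scene")
q,_=robot.read_camera("top")
a=cv2.resize(p[170:290,180:390],None,fx=3,fy=3,interpolation=cv2.INTER_CUBIC)
cv2.imwrite("pics/s3.png",a[:,:,::-1])
a=cv2.resize(q[150:300,190:370],None,fx=3.3,fy=3.3,interpolation=cv2.INTER_CUBIC)
cv2.imwrite("pics/t3.png",a[:,:,::-1])
E
```

```text
[ 0.51588092 -0.06029249  0.05341563] [-3.13760399e+00 -6.93994521e-04  1.40197574e+00] 0.011748302281312888
```

View pics/s3.png

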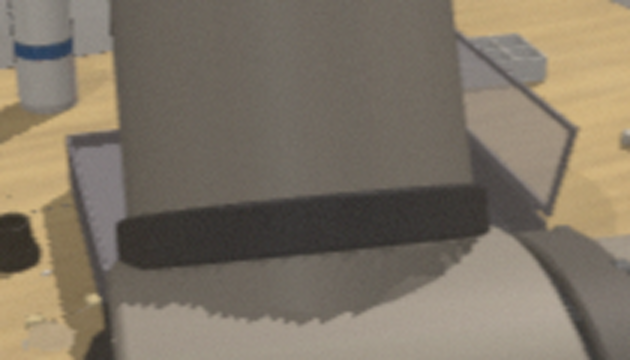

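Emit:
apply_moves([
  {"tx": 0,"ty": 0.002,"tz": 0.009,"yaw": 0,"grip": -0.74},
  {"tx": 0,"ty": 0.002,"tz": 0.013,"yaw": 0,"grip": -0.74},
  {"tx": -0.006,"ty": 0.002,"tz": 0.013,"yaw": 0,"grip": -0.74},
  {"tx": -0.013,"ty": 0.002,"tz": 0.013,"yaw": 0,"grip": -0.74},
  {"tx": -0.02,"ty": 0.002,"tz": 0.013,"yaw": 0,"grip": -0.74},
  {"tx": -0.028,"ty": 0.002,"tz": 0.013,"yaw": 0,"grip": -0.74},
  {"tx": -0.036,"ty": 0.002,"tz": 0.013,"yaw": 0,"grip": -0.74},
])

```text
time: 3.9
tool_pos: [0.513, -0.0983, 0.0418]
tool_rot: [3.141, -0.0, 1.4]
contact_force: [0.5, 0.5, -0.4]
opening: 0.012
```

Emit:
apply_moves([
  {"tx": -0.008,"ty": 0,"tz": 0,"yaw": 0,"grip": -0.74},
  {"tx": -0.016,"ty": 0,"tz": 0,"yaw": 0,"grip": -0.74},
  {"tx": -0.024,"ty": 0,"tz": 0,"yaw": 0,"grip": -0.74},
  {"tx": -0.03,"ty": 0,"tz": 0,"yaw": 0,"grip": -0.74},
  {"tx": -0.03,"ty": 0,"tz": 0,"yaw": 0,"grip": -0.74},
])

```text
time: 4.53
tool_pos: [0.5079, -0.1277, 0.0417]
tool_rot: [3.142, -0.0, 1.399]
contact_force: [0.6, 0.6, 0.4]
opening: 0.0119
```

Emit:
apply_moves([
  {"tx": 0.0,"ty": 0,"tz": -0.03,"yaw": 0,"grip": -0.74},
  {"tx": 0.03,"ty": 0.02,"tz": -0.06,"yaw": 0,"grip": -0.74},
  {"tx": 0.08,"ty": 0.04,"tz": -0.08,"yaw": 0,"grip": -0.74},
  {"tx": 0.12,"ty": 0.055,"tz": -0.08,"yaw": 0,"grip": -0.74},
  {"tx": 0.146,"ty": 0.055,"tz": -0.08,"yaw": 0,"grip": -0.74},
  {"tx": 0.146,"ty": 0.055,"tz": -0.08,"yaw": 0,"grip": -0.74},
])

```text
time: 5.28
tool_pos: [0.587, 0.0093, 0.1215]
tool_rot: [-3.141, -0.0, 1.403]
contact_force: [-0.4, 0.1, -1.1]
opening: 0.0119
```

```bash
cat > look.py <<'E'
import sys
from cell import robot
from h import *
n=sys.argv[1]
k=robot.get_calibration("wrist");o=robot.observe()
p,d=robot.read_camera("wrist");q,_=robot.read_camera("top")
cv2.imwrite(f"pics/w{n}.png",p[:,:,::-1])
a=cv2.resize(q[150:300,190:370],None,fx=3.3,fy=3.3,interpolation=cv2.INTER_CUBIC)
cv2.imwrite(f"pics/t{n}.png",a[:,:,::-1])
def tr(w):
    D=np.array(w[:2])*1000-[528.8,-37.8];return np.round([D@[.985,-.173],D@[.173,.985]],1)
print(o['time'],'tcp',o['tool_pos'],tr(o['tool_pos']),o['tool_rot'],o['opening'])
for cam,k,im in (("w",k,p),("t",robot.get_calibration("top"),q)):
  for lo,hi,z,nm in (((8,120,60),(28,255,255),.046,'brass'),((0,0,185),(180,40,255),.041,'pale')):
    for a,c in blobs(im,lo,hi,25)[0]:
      w=ray_z(k,c,z);t=tr(w)
      if abs(t[0])<115 and abs(t[1])<160: print(cam,nm,a,c.round(),t)
E
python3 look.py 4
```

```text
5.275 tcp [0.58699798 0.00933916 0.1215046 ] [49.2 56.5] [-3.14118203e+00 -3.23749353e-04  1.40306596e+00] 0.011864973544286825
w brass 1081 [186. 212.] [ 4.5 87. ]
w brass 744 [273. 280.] [49.5 25.1]
w brass 377 [325. 246.] [ 24.7 -16.4]
w brass 384 [325. 312.] [ 73.7 -16.4]
w brass 4439 [378. 282.] [ 51.8 -63.6]
w pale 40 [178. 372.] [110.1  92.6]
w pale 2871 [270. 124.] [-62.2  24.1]
t brass 82 [232. 321.] [  -6.5 -114.7]
t pale 86 [210. 254.] [20.9 52.2]
t pale 87 [248. 272.] [-61.7  -5.4]
```

View pics/t4.png

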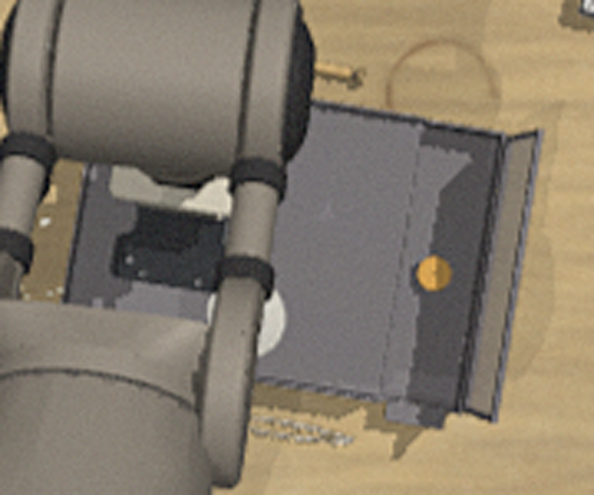

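View pics/w4.png

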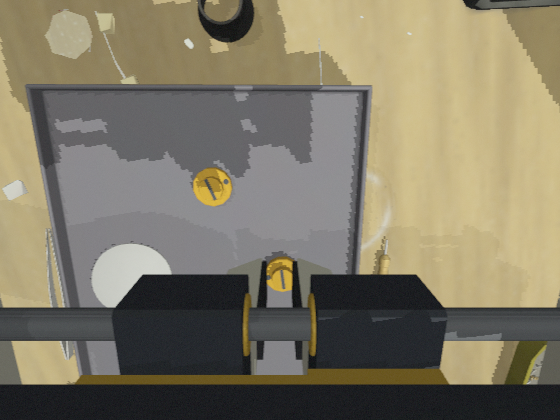

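block_c is in the trough, at top crop (434,272). The tool is in line with block_b.

Emit:
apply_moves([
  {"tx": 0.0,"ty": 0.001,"tz": 0.04,"yaw": 0,"grip": -0.74},
  {"tx": 0,"ty": 0.001,"tz": 0.07,"yaw": 0,"grip": -0.74},
  {"tx": 0,"ty": 0.001,"tz": 0.08,"yaw": 0,"grip": -0.74},
  {"tx": -0.005,"ty": 0.001,"tz": 0.08,"yaw": 0,"grip": -0.74},
  {"tx": -0.011,"ty": 0.001,"tz": 0.08,"yaw": 0,"grip": -0.74},
  {"tx": -0.018,"ty": 0.001,"tz": 0.08,"yaw": 0,"grip": -0.74},
  {"tx": -0.026,"ty": 0.001,"tz": 0.08,"yaw": 0,"grip": -0.74},
  {"tx": -0.035,"ty": 0.001,"tz": 0.08,"yaw": 0,"grip": -0.74},
])

```text
time: 6.38
tool_pos: [0.5821, -0.028, 0.0421]
tool_rot: [3.141, -0.0, 1.4]
contact_force: [0.7, 0.6, 0.5]
opening: 0.0117
```

Emit:
apply_moves([
  {"tx": -0.01,"ty": 0,"tz": 0,"yaw": 0,"grip": -0.74},
  {"tx": -0.02,"ty": 0,"tz": 0,"yaw": 0,"grip": -0.74},
  {"tx": -0.03,"ty": 0,"tz": 0,"yaw": 0,"grip": -0.74},
  {"tx": -0.04,"ty": 0,"tz": 0,"yaw": 0,"grip": -0.74},
  {"tx": -0.05,"ty": 0,"tz": 0,"yaw": 0,"grip": -0.74},
  {"tx": -0.06,"ty": 0,"tz": 0,"yaw": 0,"grip": -0.74},
  {"tx": -0.07,"ty": 0,"tz": 0,"yaw": 0,"grip": -0.74},
  {"tx": -0.08,"ty": 0,"tz": 0,"yaw": 0,"grip": -0.74},
])

```text
time: 7.38
tool_pos: [0.5683, -0.1069, 0.0417]
tool_rot: [-3.142, -0.0, 1.4]
contact_force: [0.2, 1.7, 0.7]
opening: 0.0119
```

Emit:
apply_moves([
  {"tx": -0.01,"ty": 0,"tz": 0,"yaw": 0,"grip": -0.74},
  {"tx": -0.02,"ty": 0,"tz": 0,"yaw": 0,"grip": -0.74},
  {"tx": -0.028,"ty": 0,"tz": 0,"yaw": 0,"grip": -0.74},
  {"tx": -0.034,"ty": 0,"tz": 0,"yaw": 0,"grip": -0.74},
  {"tx": -0.034,"ty": 0,"tz": 0,"yaw": 0,"grip": -0.74},
])

```text
time: 8.0
tool_pos: [0.5626, -0.1401, 0.0417]
tool_rot: [-3.142, -0.0, 1.399]
contact_force: [0.2, 0.1, 0.6]
opening: 0.0118
```

Emit:
apply_moves([
  {"tx": 0.0,"ty": 0,"tz": -0.04,"yaw": 0,"grip": -0.74},
  {"tx": 0.04,"ty": -0.01,"tz": -0.07,"yaw": 0,"grip": -0.74},
  {"tx": 0.09,"ty": -0.02,"tz": -0.08,"yaw": 0,"grip": -0.74},
  {"tx": 0.14,"ty": -0.032,"tz": -0.08,"yaw": 0,"grip": -0.74},
  {"tx": 0.19,"ty": -0.042,"tz": -0.08,"yaw": 0,"grip": -0.74},
  {"tx": 0.214,"ty": -0.047,"tz": -0.08,"yaw": 0,"grip": -0.74},
  {"tx": 0.214,"ty": -0.047,"tz": -0.08,"yaw": 0,"grip": -0.74},
])

```text
time: 8.88
tool_pos: [0.5524, 0.0811, 0.1218]
tool_rot: [3.142, -0.0, 1.403]
contact_force: [0.8, -0.7, 0.5]
opening: 0.0118
```

```bash
python3 look.py 5
```

```text
8.875 tcp [0.5524316  0.08111466 0.121755  ] [  2.7 121.2] [ 3.14158899e+00 -2.31756414e-04  1.40333648e+00] 0.011817388269223692
w brass 778 [274. 279.] [ 2.7 88.8]
w brass 374 [325. 246.] [-21.8  48.1]
w brass 382 [325. 312.] [27.3 48.4]
w brass 4431 [378. 282.] [5.6 0.9]
t brass 82 [210. 325.] [  48.1 -116.5]
t brass 80 [215. 240.] [ 2.9 84. ]
t brass 82 [232. 321.] [  -6.5 -114.7]
t pale 27 [230. 210.] [-44.4 148.7]
t pale 424 [245. 264.] [-58.6  13.6]
```

View pics/t5.png

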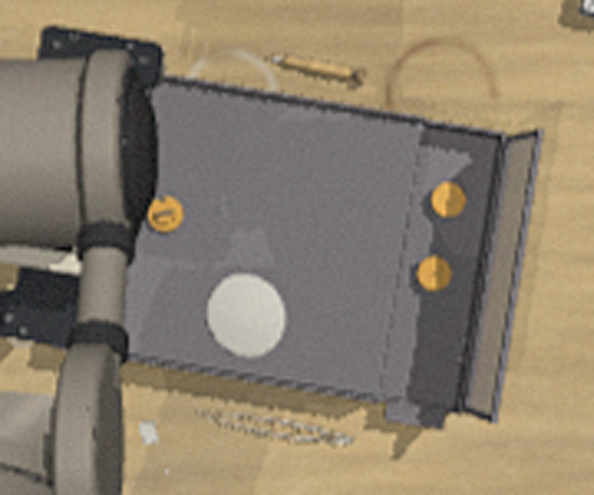

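View pics/w5.png

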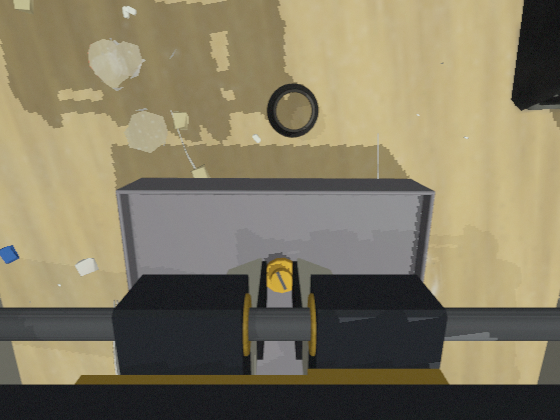

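block_b and block_c lie in the trough, at top crop (448,199) and (434,272). The tool is aligned with block_a. I'll push it slightly towards the back so it clears the lens.

Emit:
apply_moves([
  {"tx": 0.0,"ty": 0,"tz": 0.04,"yaw": 0,"grip": -0.74},
  {"tx": 0,"ty": 0,"tz": 0.07,"yaw": 0,"grip": -0.74},
  {"tx": 0,"ty": 0,"tz": 0.08,"yaw": 0,"grip": -0.74},
  {"tx": -0.005,"ty": 0,"tz": 0.08,"yaw": 0,"grip": -0.74},
  {"tx": -0.011,"ty": 0,"tz": 0.08,"yaw": 0,"grip": -0.74},
  {"tx": -0.018,"ty": 0.001,"tz": 0.08,"yaw": 0,"grip": -0.74},
  {"tx": -0.026,"ty": 0.003,"tz": 0.08,"yaw": 0,"grip": -0.74},
  {"tx": -0.035,"ty": 0.005,"tz": 0.08,"yaw": 0,"grip": -0.74},
])

```text
time: 9.98
tool_pos: [0.552, 0.0432, 0.0421]
tool_rot: [3.141, -0.0, 1.4]
contact_force: [0.1, 0.9, -0.8]
opening: 0.0119
```

Emit:
apply_moves([
  {"tx": -0.01,"ty": 0.003,"tz": 0,"yaw": 0,"grip": -0.74},
  {"tx": -0.02,"ty": 0.006,"tz": 0,"yaw": 0,"grip": -0.74},
  {"tx": -0.03,"ty": 0.009,"tz": 0,"yaw": 0,"grip": -0.74},
  {"tx": -0.04,"ty": 0.011,"tz": 0,"yaw": 0,"grip": -0.74},
  {"tx": -0.05,"ty": 0.012,"tz": 0,"yaw": 0,"grip": -0.74},
  {"tx": -0.06,"ty": 0.012,"tz": 0,"yaw": 0,"grip": -0.74},
  {"tx": -0.07,"ty": 0.012,"tz": 0,"yaw": 0,"grip": -0.74},
  {"tx": -0.08,"ty": 0.012,"tz": 0,"yaw": 0,"grip": -0.74},
])

```text
time: 10.98
tool_pos: [0.5498, -0.0377, 0.0417]
tool_rot: [-3.142, -0.0, 1.4]
contact_force: [-0.3, -0.0, -0.1]
opening: 0.0118
```

```bash
python3 look.py 6
```

```text
10.975 tcp [ 0.54976599 -0.0377055   0.04171741] [20.6  3.7] [-3.14155395e+00 -7.77622169e-05  1.39982818e+00] 0.011825669441651913
w brass 413 [299. 279.] [20.2 -3.5]
w brass 367 [325. 246.] [  4.1 -17.3]
w brass 376 [325. 312.] [ 36.4 -17.4]
w brass 4356 [378. 282.] [ 21.8 -48.3]
w pale 266 [173. 484.] [110.2  56.1]
w pale 3031 [222. 112.] [-56.4  32.8]
w pale 64 [210. 486.] [113.7  39.3]
w pale 3035 [279.  95.] [-68.4   4.1]
w pale 67 [294.   2.] [-114.6   -3.8]
w pale 119 [359.  23.] [-112.2  -41.5]
t brass 81 [210. 325.] [  48.  -116.3]
t brass 82 [232. 321.] [  -6.5 -114.7]
t pale 49 [232. 280.] [-22.3 -17.7]
```

View pics/t6.png

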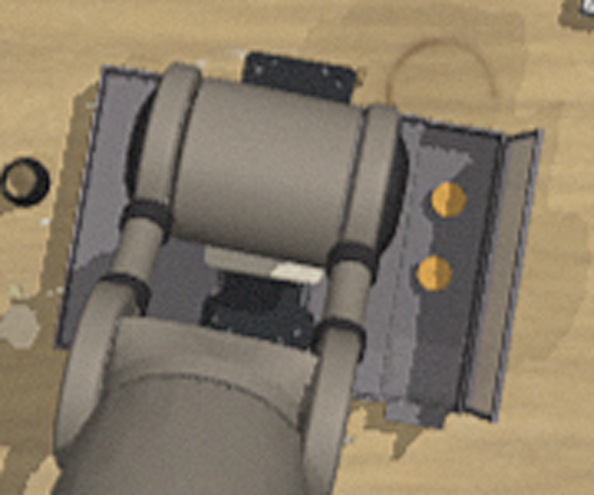

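View pics/w6.png

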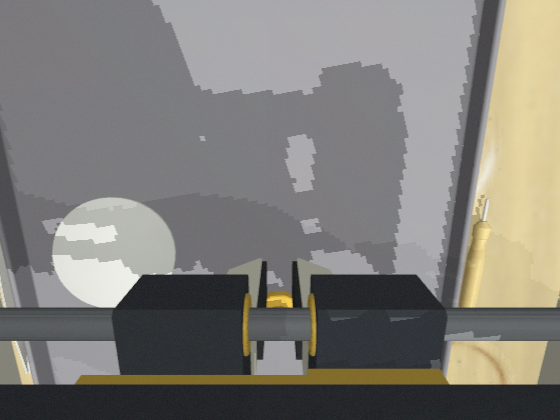

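block_a sits between the fingertips at wrist image (279,300), and the lens has not moved. I carry on with the push.

Emit:
apply_moves([
  {"tx": -0.005,"ty": 0,"tz": 0,"yaw": 0,"grip": -0.74},
  {"tx": -0.014,"ty": 0,"tz": 0,"yaw": 0,"grip": -0.74},
  {"tx": -0.024,"ty": 0,"tz": 0,"yaw": 0,"grip": -0.74},
  {"tx": -0.034,"ty": 0,"tz": 0,"yaw": 0,"grip": -0.74},
  {"tx": -0.044,"ty": 0,"tz": 0,"yaw": 0,"grip": -0.74},
  {"tx": -0.054,"ty": 0,"tz": 0,"yaw": 0,"grip": -0.74},
  {"tx": -0.064,"ty": 0,"tz": 0,"yaw": 0,"grip": -0.74},
  {"tx": -0.074,"ty": 0,"tz": 0,"yaw": 0,"grip": -0.74},
])

```text
time: 12.08
tool_pos: [0.5372, -0.1107, 0.0417]
tool_rot: [3.142, -0.0, 1.4]
contact_force: [-0.1, 0.5, 0.9]
opening: 0.0115
```

Emit:
apply_moves([
  {"tx": -0.01,"ty": 0,"tz": 0,"yaw": 0,"grip": -0.74},
  {"tx": -0.018,"ty": 0,"tz": 0,"yaw": 0,"grip": -0.74},
  {"tx": -0.024,"ty": 0,"tz": 0,"yaw": 0,"grip": -0.74},
  {"tx": -0.024,"ty": 0,"tz": 0,"yaw": 0,"grip": -0.74},
])

```text
time: 12.58
tool_pos: [0.5332, -0.134, 0.0417]
tool_rot: [3.142, -0.0, 1.399]
contact_force: [0.2, -0.2, -0.6]
opening: 0.0119
```

Emit:
apply_moves([
  {"tx": 0.0,"ty": 0,"tz": -0.04,"yaw": 0,"grip": -0.74},
  {"tx": 0.03,"ty": 0,"tz": -0.08,"yaw": 0,"grip": -0.74},
  {"tx": 0.08,"ty": 0,"tz": -0.12,"yaw": 0,"grip": -0.74},
  {"tx": 0.12,"ty": 0,"tz": -0.14,"yaw": 0,"grip": -0.74},
  {"tx": 0.16,"ty": 0,"tz": -0.14,"yaw": 0,"grip": -0.74},
  {"tx": 0.18,"ty": 0,"tz": -0.14,"yaw": 0,"grip": -0.74},
  {"tx": 0.18,"ty": 0,"tz": -0.14,"yaw": 0,"grip": -0.74},
])

```text
time: 13.45
tool_pos: [0.5636, 0.0445, 0.1812]
tool_rot: [-3.141, 0.0, 1.402]
contact_force: [-0.2, -1.0, 0.3]
opening: 0.0116
```

```bash
python3 look.py 7
```

```text
13.45 tcp [0.56363121 0.0445434  0.18120139] [20.1 87.1] [-3.14062639e+00  3.02846185e-04  1.40206539e+00] 0.011600730016105521
w brass 376 [324. 246.] [-10.6 -24.6]
w brass 380 [325. 312.] [ 51.  -24.6]
w brass 4409 [378. 282.] [ 23.7 -83.9]
w pale 960 [265. 194.] [-56.5  32.9]
t brass 82 [210. 325.] [  48.1 -116.5]
t brass 165 [227. 322.] [   6.2 -115.6]
t pale 53 [222. 228.] [-18.3 110.1]
t pale 421 [245. 264.] [-58.5  13.7]
```

View pics/t7.png

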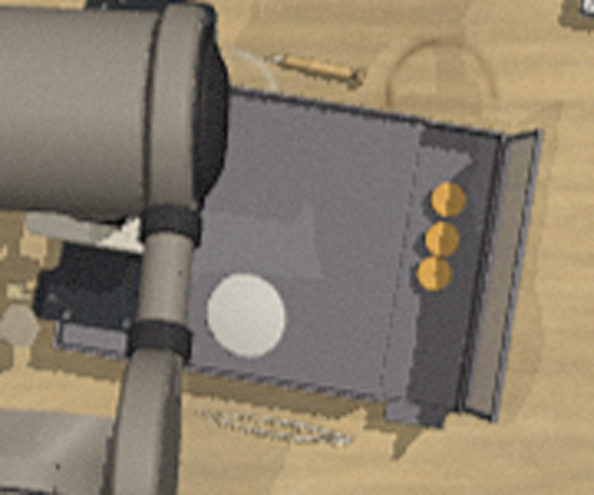

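All three blocks are in the trough at top crop (448,199), (441,239) and (434,272), and the lens is in place. Next is the lid: I go over it to its outer side.

Emit:
apply_moves([
  {"tx": -0.04,"ty": -0.005,"tz": 0,"yaw": 0,"grip": -0.74},
  {"tx": -0.09,"ty": -0.01,"tz": 0,"yaw": 0,"grip": -0.74},
  {"tx": -0.14,"ty": -0.015,"tz": 0,"yaw": 0,"grip": -0.74},
  {"tx": -0.19,"ty": -0.02,"tz": 0,"yaw": 0,"grip": -0.74},
  {"tx": -0.24,"ty": -0.02,"tz": 0,"yaw": 0,"grip": -0.74},
  {"tx": -0.275,"ty": -0.02,"tz": 0,"yaw": 0,"grip": -0.74},
  {"tx": -0.29,"ty": -0.02,"tz": 0,"yaw": 0,"grip": -0.74},
  {"tx": -0.29,"ty": -0.02,"tz": 0,"yaw": 0,"grip": -0.74},
])

```text
time: 14.55
tool_pos: [0.4943, -0.2395, 0.1814]
tool_rot: [-3.141, -0.001, 1.397]
contact_force: [-0.0, 1.1, -0.2]
opening: 0.0119
```

```bash
python3 look.py 8
```

```text
14.55 tcp [ 0.49428237 -0.23948473  0.18142617] [   0.9 -204.6] [-3.14111148e+00 -5.18899858e-04  1.39735091e+00] 0.011895489036621467
w brass 1497 [ 99. 288.] [   6.8 -117.6]
w brass 748 [ 99. 338.] [  45.8 -118. ]
t brass 83 [210. 325.] [  47.7 -116.4]
t brass 165 [227. 322.] [   6.5 -115.6]
t pale 444 [245. 264.] [-58.5  14. ]
```

View pics/w8.png

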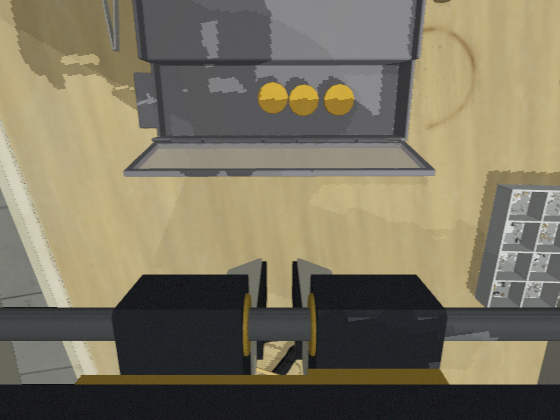

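Emit:
apply_moves([
  {"tx": 0,"ty": 0,"tz": 0.05,"yaw": 0,"grip": -0.74},
  {"tx": 0,"ty": 0,"tz": 0.085,"yaw": 0,"grip": -0.74},
  {"tx": 0.005,"ty": 0,"tz": 0.095,"yaw": 0,"grip": -0.74},
  {"tx": 0.015,"ty": 0,"tz": 0.095,"yaw": 0,"grip": -0.74},
  {"tx": 0.025,"ty": 0,"tz": 0.095,"yaw": 0,"grip": -0.74},
  {"tx": 0.033,"ty": 0,"tz": 0.095,"yaw": 0,"grip": -0.74},
  {"tx": 0.041,"ty": 0,"tz": 0.094,"yaw": 0,"grip": -0.74},
  {"tx": 0.048,"ty": 0,"tz": 0.094,"yaw": 0,"grip": -0.74},
])

```text
time: 15.65
tool_pos: [0.5033, -0.191, 0.0881]
tool_rot: [3.141, 0.0, 1.4]
contact_force: [0.0, 0.2, 0.7]
opening: 0.0118
```

```bash
python3 look.py 9
```

```text
15.65 tcp [ 0.5033333  -0.19096061  0.0881442 ] [   1.4 -155.3] [3.14070515e+00 2.91925397e-04 1.39994889e+00] 0.0117570588161943
w brass 2503 [175. 290.] [   6.6 -111.4]
w brass 1275 [176. 357.] [  43.9 -111.7]
t brass 42 [209. 324.] [  49.3 -111.8]
t brass 31 [232. 319.] [  -5.1 -109. ]
t pale 414 [244. 264.] [-57.  15.]
```

View pics/w9.png

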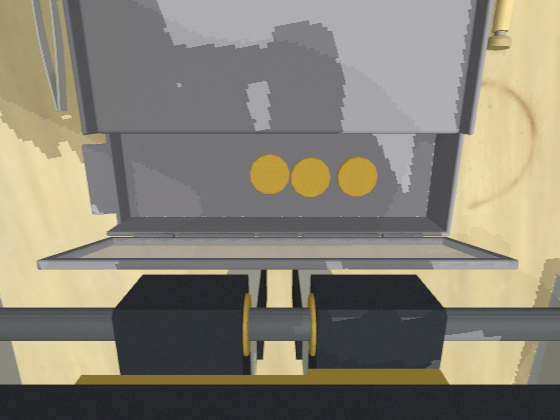

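Emit:
apply_moves([
  {"tx": 0.006,"ty": 0,"tz": 0.001,"yaw": 0,"grip": -0.74},
  {"tx": 0.016,"ty": 0,"tz": 0.005,"yaw": 0,"grip": -0.74},
  {"tx": 0.022,"ty": 0,"tz": 0.0085,"yaw": 0,"grip": -0.74},
  {"tx": 0.027,"ty": 0,"tz": 0.012,"yaw": 0,"grip": -0.74},
  {"tx": 0.0315,"ty": 0,"tz": 0.017,"yaw": 0,"grip": -0.74},
  {"tx": 0.035,"ty": 0,"tz": 0.0215,"yaw": 0,"grip": -0.74},
  {"tx": 0.037,"ty": 0,"tz": 0.025,"yaw": 0,"grip": -0.74},
  {"tx": 0.039,"ty": 0,"tz": 0.029,"yaw": 0,"grip": -0.74},
])

```text
time: 16.75
tool_pos: [0.5097, -0.1528, 0.0585]
tool_rot: [-3.142, -0.0, 1.4]
contact_force: [-0.0, -0.4, -0.4]
opening: 0.0123
```

```bash
python3 look.py 10
```

```text
16.75 tcp [ 0.50965824 -0.15283319  0.0584577 ] [   1.  -116.6] [-3.14158953e+00 -9.74101310e-05  1.39972057e+00] 0.012304288445136176
w brass 365 [324. 246.] [ -17.2 -148.4]
w brass 374 [325. 312.] [  18.6 -148.6]
w pale 4745 [ 20. 142.] [-59.2  -0.9]
w pale 17023 [262. 277.] [  -0.3 -114. ]
t pale 225 [240. 262.] [-48.3  20.9]
```

View pics/w10.png

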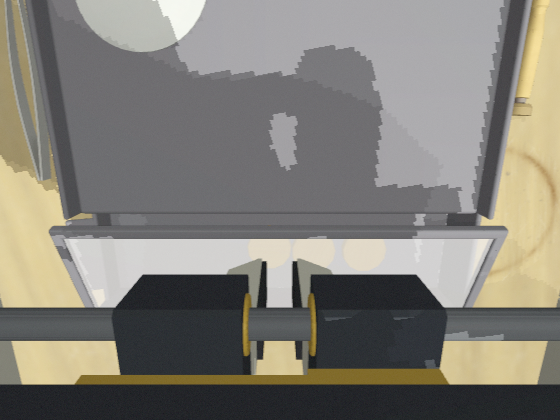

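The lid is about 20° from shut, with its free edge along row 231 of the wrist image. I press it down.

Emit:
apply_moves([
  {"tx": 0.002,"ty": 0,"tz": 0.004,"yaw": 0,"grip": -0.74},
  {"tx": 0.003,"ty": 0,"tz": 0.008,"yaw": 0,"grip": -0.74},
  {"tx": 0.004,"ty": 0,"tz": 0.011,"yaw": 0,"grip": -0.74},
  {"tx": 0.005,"ty": 0,"tz": 0.0135,"yaw": 0,"grip": -0.74},
  {"tx": 0.005,"ty": 0,"tz": 0.0155,"yaw": 0,"grip": -0.74},
  {"tx": 0.005,"ty": 0,"tz": 0.0155,"yaw": 0,"grip": -0.74},
])

```text
time: 17.6
tool_pos: [0.5104, -0.1479, 0.043]
tool_rot: [-3.141, -0.0, 1.4]
contact_force: [-0.4, -0.2, 0.9]
opening: 0.0123
```

```bash
python3 look.py 11; python3 -c "
from cell import robot
for _ in range(1):
    o=robot.observe();print(o['tool_pos'],o['contact_force'])"
```

```text
17.6 tcp [ 0.51040223 -0.14791421  0.04302433] [   0.9 -111.6] [-3.14127646e+00 -1.90694968e-04  1.39984566e+00] 0.012309746326829973
w brass 372 [325. 246.] [ -15.7 -133.6]
w brass 376 [325. 312.] [  16.8 -133.6]
w pale 4609 [ 19. 137.] [-56.2   1.2]
w pale 18767 [261. 278.] [  -0.2 -102. ]
t pale 194 [240. 262.] [-46.9  22. ]
[ 0.5104773  -0.14798035  0.04321001] [-0.60903668  0.28156519  0.43402463]
```

View pics/w11.png

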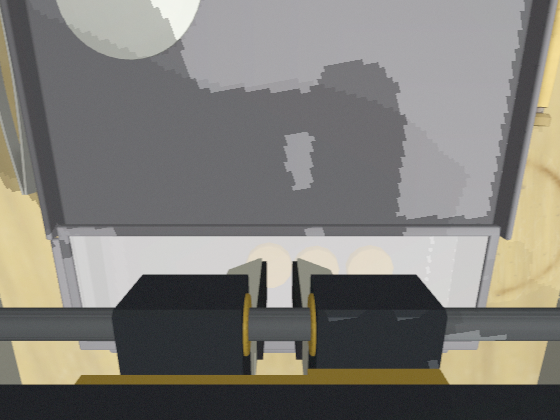

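Almost shut, but there is no clear contact force yet. I press further in 1 mm steps and watch the force.

Emit:
apply_moves([
  {"tx": 0.004,"ty": 0,"tz": 0.001,"yaw": 0,"grip": -0.74},
  {"tx": 0.006,"ty": 0,"tz": 0.001,"yaw": 0,"grip": -0.74},
  {"tx": 0.006,"ty": 0,"tz": 0.001,"yaw": 0,"grip": -0.74},
])

```text
time: 18.08
tool_pos: [0.5116, -0.1418, 0.0422]
tool_rot: [3.142, -0.0, 1.4]
contact_force: [-0.8, 0.3, 0.4]
opening: 0.0118
```

Emit:
apply_moves([
  {"tx": 0,"ty": 0,"tz": 0.001,"yaw": 0,"grip": -0.74},
  {"tx": 0,"ty": 0,"tz": 0.001,"yaw": 0,"grip": -0.74},
])

```text
time: 18.32
tool_pos: [0.5117, -0.1419, 0.042]
tool_rot: [3.141, -0.0, 1.4]
contact_force: [-1.5, 1.5, 7.7]
opening: 0.0121
```

The stiff stop reads 7.7 N, far more than the hinge friction needs, so the lid is on its seat. I retreat upward and check.

Emit:
apply_moves([
  {"tx": 0,"ty": 0,"tz": -0.01,"yaw": 0,"grip": -0.74},
  {"tx": 0,"ty": 0,"tz": -0.04,"yaw": 0,"grip": -0.74},
  {"tx": 0.03,"ty": 0,"tz": -0.09,"yaw": 0,"grip": -0.74},
  {"tx": 0.08,"ty": 0,"tz": -0.14,"yaw": 0,"grip": -0.74},
  {"tx": 0.14,"ty": 0,"tz": -0.16,"yaw": 0,"grip": -0.74},
  {"tx": 0.19,"ty": 0,"tz": -0.16,"yaw": 0,"grip": -0.74},
  {"tx": 0.24,"ty": 0,"tz": -0.16,"yaw": 0,"grip": -0.74},
  {"tx": 0.29,"ty": 0,"tz": -0.16,"yaw": 0,"grip": -0.74},
])

```text
time: 19.32
tool_pos: [0.561, 0.1454, 0.2019]
tool_rot: [3.141, -0.0, 1.4]
contact_force: [0.9, -0.4, 0.6]
opening: 0.0119
```

```bash
python3 look.py 12; python3 - <<'E'
from cell import robot
from h import *
p,d=robot.read_camera("scene")
a=cv2.resize(p[160:300,170:400],None,fx=3,fy=3,interpolation=cv2.INTER_CUBIC)
cv2.imwrite("pics/s12.png",a[:,:,::-1])
for cam in ("top","scene"):
    q,dd=robot.read_camera(cam);k=robot.get_calibration(cam);W=cloud(k,dd)
    D=W[...,:2]*1000-[528.8,-37.8];x=D@[.985,-.173];y=D@[.173,.985];z=W[...,2]*1000
    for y0,y1 in((-100,-93),(-94,-88),(-120,-100),(-140,-125),(-154,-147),(-60,-20),(-175,-155)):
        m=(abs(x)<95)&(y>y0)&(y<y1)&(dd>0)&(z>-20)
        print(cam,y0,y1,m.sum(),np.percentile(z[m],[10,50,90]).round(1) if m.sum() else '')
E
```

```text
19.325 tcp [0.5609914  0.14536423 0.20192444] [  0. 186.] [ 3.14064626e+00 -1.79496658e-04  1.39990755e+00] 0.011868695020496834
w brass 369 [324. 246.] [-32.7  61.1]
w brass 377 [325. 312.] [33.2 60.4]
w brass 4145 [378. 283.] [ 5.1 -2.1]
t pale 424 [245. 264.] [-58.4  13.8]
top -100 -93 230 [38.3 40.9 43.8]
top -94 -88 199 [38.7 41.1 43.7]
top -120 -100 653 [38.6 41.  43.1]
top -140 -125 493 [38.5 41.1 43.6]
top -154 -147 216 [39.8 42.  44.2]
top -60 -20 1305 [34.7 37.1 39.4]
top -175 -155 482 [-3.1 -0.2  2.2]
scene -100 -93 0 
scene -94 -88 0 
scene -120 -100 0 
scene -140 -125 0 
scene -154 -147 0 
scene -60 -20 0 
scene -175 -155 0
```

View pics/t12.png

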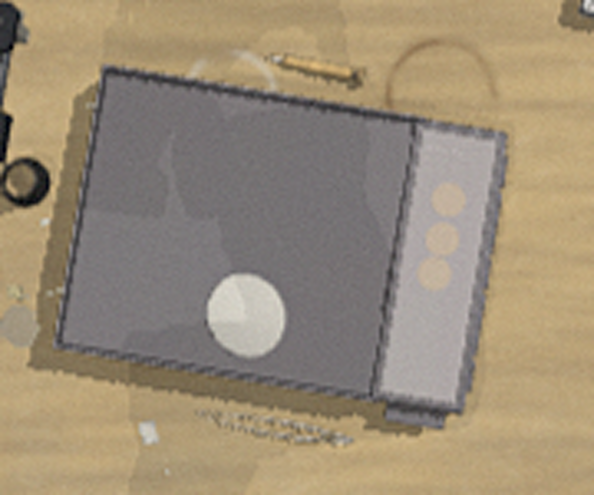

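View pics/s12.png

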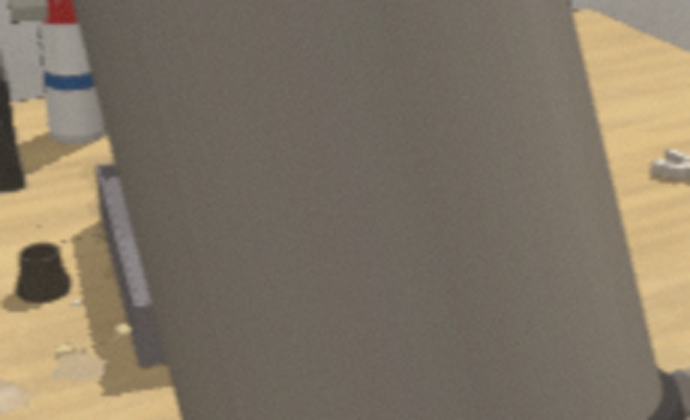

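The lid is flat at the same height from its hinge to its free edge. The three blocks show through it, and the lens and tools are in place. I hand in.

```bash
python3 -c "
from cell import robot
o=robot.observe();print(o['time'],o['contact_force']);print(robot.hand_in())"
```

```text
19.575 [-0.4559478  -0.49878043  0.53659171]
the job is handed in; nothing more can be done
None
```

I swept all three blocks into the trough with the slightly parted fingertips, in the order c, b, a, without pinching or lifting any of them. I then pushed the lid over from outside and pressed it shut. The job was handed in at about 19.6 s.

**Blocks:** in the last top picture all three show through the clear lid, lying side by side in the trough.

**Lens:** it is where it was before block_a was pushed past it, to within 0.2 mm in the top picture.

**Lid:** it met a firm stop at 7.7 N. Depth readings then put it at about 41 mm from free edge to hinge (42 mm at the hinge), so it lies level. That is about 4 mm above the measured platform where 5 mm was expected, which I put down to depth noise and calibration.

**Tools:** the loupe, tweezers and driver look undisturbed by eye in the last top picture. I did not re-check the pliers; the arm was never planned to come near them.

**Checks that failed or disagreed:**
- The scene camera was blocked by the arm at the end, so the final check rests on the top camera alone.
- The wrist and top cameras disagreed by about 4 mm on where the blocks lay at first. I aimed between the two, and all three pushes worked.

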